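# Close a snap frame and run along its rail

### The arm

A 6-joint arm with a two-finger parallel gripper is mounted at the origin on the work surface. World frame = base frame: x ahead of the robot, y to its left, z up, the work surface at z = 0. Lengths are in m, angles in rad, forces in N, time in s.
With the tool pointing down it reaches from about 0.3 to 0.875 m from the base axis. Payload 6.4 kg.
Tool frame: the origin (TCP) lies between the finger pads; the fingertips stand 22 mm ahead of it and the grasp point (between the pads) lies 3 mm ahead of it; z points along the fingers, y is the line along which they close (so a half turn about z gives the same grasp; the last joint's range is limited). The gripper opens to 85 mm and grips with 20 to 120 N. Pads are 22 mm wide; open, the fingers measure 114 mm over their backs; the gripper's body (76 mm by 85 mm) begins 54 mm behind the grasp point. The pads swing forward as they close: fully open they stand 13 mm farther back than shut.
Start: joints at [1.133, 0.181, 1.607, -0, 1.354, -0.206], TCP at [0.132, 0.56, 0.253] pointing down, gripper open.
Joint ranges: [-2.99, 2.99], [-0.89, 2.07], [0.3, 2.58], [-1.14, 4.28], [0, 2.63], [-3.12, 3.12]. Speed limits (rad/s): [2.57, 2.57, 3.01, 3.14, 3.14, 3.14].

### API

Orientations are given as [roll, pitch, yaw] about the fixed x, y, z axes, in that order (R = Rz(yaw) Ry(pitch) Rx(roll)).
In Python, from bench import arm gives the robot as it stands. The module is installed in compiled form; this text tells all that it offers.
- The arm moves only by the tool apply_moves, never from a script. Its argument "steps" is a list of rows, each an object of numbers: "rx", "ry", "rz": the turn, a rotation vector about the world's x, y, z in degrees; "dx", "dy", "dz": the shift along the world's x, y, z in mm; "hand": the closure, from 0 (fully open) to 1 (shut). A call has 1 to 5 rows; each row is the pose to reach, as a shift and turn from the pose commanded when the call began; what a row does not reach only later rows make up. A row lasts 1/12 s, in which the tool goes at most 41.7 mm and 7.16 degrees, less where a joint would pass 70% of its speed; a pose out of reach is approached as far as the arm can. A call with a gripper value outside its range is refused whole. The fingers move at their own pace and stop on an object; "newtons" is the grip in N (left out, the last holds). Time passes only in rows, so rows that repeat a pose let the fingers close. It gives the time, the measured TCP pose, the force, the opening and the grip force at its end, in the units of the state.
- arm.sense(): the state, without advancing time (a new reading comes with each control period).
- arm.camera(name): name is "scene" or "side" or "wrist"; returns a dict with "pixels" (400x640x3 uint8, red, green, blue), "fx", "fy", "cx", "cy" (pixels), "dist" ([k1, k2, p1, p2, k3] as OpenCV has them; the pictures are not rectified), "R" (3x3) and "t" (3): a world point X has camera coordinates R X + t; the wrist camera has in their place "tool_from_camera" (4x4, takes a point from camera to tool coordinates, whose origin is the TCP and whose axes are the flange's). Camera axes: x right, y down, z forward; pixel columns grow to the right and rows downward; lengths in m; the calibration is good to about 2 mm. A picture is of the moment at which its call begins: read the wrist's pose just before it. There is no depth.
- arm.job_done(): hands the job in; it is judged then, once.
Trained networks look in a picture, given as the dict that the camera call returned (one of the last four; its "shot" number tells which), for a name from the list of things; names that differ only in an ending like _2 or _b are one class to them, and where a whole thing is asked for, a point or a joint stands for the part that bears it (a point fixed in the world has none). Each returns a list of dicts, best first, with "conf" (0 to 1); they miss things now and then, are a little off and sometimes report something else, mostly with a low value. They report only what shows in the picture. A call takes as long as a camera call.
- arm.spot_in(target, picture): "box" ([centre column, centre row, width, height] in pixels, round what is visible of it).
The state is a dict: "t": time; "joint_positions": joint angles; "qvel": joint speeds; "tau": joint torques, N m; "position": TCP position; "eef_rot": TCP orientation; "force": force on the tool from outside, world axes, zero at the start; "torque": the same for the moment, N m; "grip_width": finger opening in m; "finger_force": force on a finger pad.
Only numpy, scipy, OpenCV 4.12 (cv2) and the standard library are available. Lean on these libraries where they do the work, as an engineer would, in place of code of your own. Each camera call takes 0.05 s, during which the arm holds its last target. There are 200 camera calls.

### The job

The marbled sheet is already in the snap frame: press the one rail that is still open (the long one nearest the robot) down until it is fully shut. Then seat it by running your fingertips along the shut rail from its left end to its right end, as the robot sees them, touching it lightly all the way. Only press and touch: nothing is lifted, the frame stays where it lies, nothing touches the clear cover over the sheet, and the things on and around the frame are not disturbed.

Things in the scene. Friction and masses are not known exactly. Their poses are not given: they have to be found in the camera images.
- frame: the snap frame: a loose, flat aluminium picture frame lying on the table, 258 mm (its x) by 345 mm (its y), 14 mm high, about 0.9 kg, with 34 mm square corner caps. Origin: centre of its underside, at table height. Its -x side faces the robot and its +y is the robot's left (the frame is turned by at most 0.35 rad). The open rail is the one on the -x side; the other three are shut. It is not fixed down: a hard sideways push slides it
- rail (a joint): angle of the open rail, 0 = fully shut (lying flat), growing as its inner edge swings up and out towards the robot; starts at 0.5 to 1.2 rad, stop at 1.4 rad. The rail is a 278 mm long, 32 mm wide, 3 mm thick aluminium strip; its hinge line runs along the frame's y, at x = -126 mm, z = 11 mm of the frame, and its free (inner) edge is 29 mm from the hinge. The hinge is stiff (0.05 N m, some 2 N at the free edge) and stays where it is left; shut, the rail rests on a hard stop
- rail_edge (a point): middle of the open rail's free edge; moves with the rail
- rail_left (a point): left end (+y of the frame) of the rail's centre line, on its top face as it lies when shut, 14 mm above the table; fixed to the frame, does not move with the rail
- rail_mid (a point): middle of the rail's centre line, on its top face as it lies when shut (frame x = -113 mm, y = 0, z = 14 mm); fixed to the frame
- rail_right (a point): right end (-y of the frame) of the rail's centre line, on its top face as it lies when shut; fixed to the frame
- cover: the clear plastic cover over the marbled sheet, inside the four rails, 200 mm by 288 mm, its top 5.5 mm above the table (8.5 mm below the top of the shut rail). Axes and origin as the frame's
- weight: brass paperweight, 52 mm across, 42 mm high, standing on the cover in the half away from the open rail. Origin at its underside
- folder: bone folder, 150 x 20 x 5 mm, lying on the cover in the half away from the open rail. Origin at the centre of its underside
- cup: open plastic paint cup, 66 mm across, 55 mm high, standing left of the frame. Origin at its underside
- brush: paint brush 200 mm long, lying right of the frame roughly along the frame's x
- jar: screw-top jar, 72 mm across, 85 mm high, on the table to the left. Origin at its underside
- bottle: plastic bottle, 52 mm across, 130 mm high, on the table to the left. Origin at its underside
- notebook: notebook 155 x 108 x 21 mm, lying on the table to the right. Origin at the centre of its underside

How it is judged:
On the way, in this order (a step that is already met when the one before it is completed fails the run):
1. fingertips touch the shut rail at its left end (value of joint rail below 0.05 rad and contact force between the fingers and rail above 0.2 N and y of the grasp point in the frame of frame above 0.105 m), for 0.05 s.
2. fingertips touch the shut rail at its part between the ends, stretch 1 of 7 from the left (value of joint rail below 0.05 rad and contact force between the fingers and rail above 0.2 N and y of the grasp point in the frame of frame between 0.075 and 0.105 m), for 0.05 s.
3. fingertips touch the shut rail at its part between the ends, stretch 2 of 7 from the left (value of joint rail below 0.05 rad and contact force between the fingers and rail above 0.2 N and y of the grasp point in the frame of frame between 0.045 and 0.075 m), for 0.05 s.
4. fingertips touch the shut rail at its part between the ends, stretch 3 of 7 from the left (value of joint rail below 0.05 rad and contact force between the fingers and rail above 0.2 N and y of the grasp point in the frame of frame between 0.015 and 0.045 m), for 0.05 s.
5. fingertips touch the shut rail at its part between the ends, stretch 4 of 7 from the left (value of joint rail below 0.05 rad and contact force between the fingers and rail above 0.2 N and y of the grasp point in the frame of frame between -0.015 and 0.015 m), for 0.05 s.
6. fingertips touch the shut rail at its part between the ends, stretch 5 of 7 from the left (value of joint rail below 0.05 rad and contact force between the fingers and rail above 0.2 N and y of the grasp point in the frame of frame between -0.045 and -0.015 m), for 0.05 s.
7. fingertips touch the shut rail at its part between the ends, stretch 6 of 7 from the left (value of joint rail below 0.05 rad and contact force between the fingers and rail above 0.2 N and y of the grasp point in the frame of frame between -0.075 and -0.045 m), for 0.05 s.
8. fingertips touch the shut rail at its part between the ends, stretch 7 of 7 from the left (value of joint rail below 0.05 rad and contact force between the fingers and rail above 0.2 N and y of the grasp point in the frame of frame between -0.105 and -0.075 m), for 0.05 s.
9. fingertips touch the shut rail at its right end (value of joint rail below 0.05 rad and contact force between the fingers and rail above 0.2 N and y of the grasp point in the frame of frame below -0.105 m), for 0.05 s.
At the end, for the whole second after the job is handed in: the rail is fully shut (within 0.05 rad) and the frame lies flat and at rest within 20 mm of where it was; on the way the fingertips have touched the shut rail along its whole length, from left to right (from within about 33 mm of the left end to within about 33 mm of the right end) (value of joint rail below 0.05 rad and distance of frame from where it was at the start of the episode below 0.02 m and angle between frame's own z axis and vertical below 0.02 rad and linear speed of frame below 0.01 m/s).
It fails at once if the rail is pressed harder than 30 N (contact force between any of the fingers, the arm and rail above 30 N).
It fails at once if the robot presses on the clear cover (more than 1 N) (contact force between any of the fingers, the arm and cover above 1 N).
It fails at once if the frame is shifted more than 20 mm, lifted or tipped (distance of frame from where it was at the start of the episode above 0.02 m or height (world z) of frame above 0.008 m or angle between frame's own z axis and vertical above 0.05 rad).
It fails at once if a thing on or around the frame is moved more than 15 mm, lifted or knocked over (distance of any of weight, folder, cup, brush, jar, bottle, notebook from where it was at the start of the episode above 0.015 m).
It also fails if it takes over 51 s, if anything falls off the work surface, if the arm or the gripper's body presses on something with over 40 N, if the wrist force passes 120 N, or if a joint passes its speed limit or range.

## Working session

There is one attempt and no reset: what is moved stays moved. The work goes in short steps, Python scripts to look and compute and a tool call to move; the robot and the scene stay as the last step left them, time stands still between calls to the robot, and variables do not carry over. Pictures are saved under pics/ and viewed, at most 10 in all, crops included, and the job is handed in when it is done.

Besides the shell and the picture viewer there is one more tool, called after "Call:" by a JSON object that holds its "op" and its "data", one argument or row to a line. apply_moves: Moves the arm, as the interface text tells. Its arguments: {"type":"object","properties":{"steps":{"type":"array","items":{"type":"object","properties":{"rx":{"type":"number"},"ry":{"type":"number"},"rz":{"type":"number"},"dx":{"type":"number"},"dy":{"type":"number"},"dz":{"type":"number"},"hand":{"type":"number"}}}},"newtons":{"type":"number"}},"required":["steps"]}

```bash
mkdir -p pics; cat > h.py <<'E'
from bench import arm
import cv2, numpy as np
def save(n,p): cv2.imwrite(f'pics/{n}.png',cv2.cvtColor(p['pixels'],cv2.COLOR_RGB2BGR))
def K(p): return np.array([[p['fx'],0,p['cx']],[0,p['fy'],p['cy']],[0,0,1.]])
def toz(p,uv,z,R=None,t=None):
    R=np.array(p['R']) if R is None else R; t=np.array(p['t']) if t is None else t
    u=cv2.undistortPoints(np.array(uv,float).reshape(-1,1,2),K(p),np.array(p['dist'],float)).reshape(-1,2)
    d=np.c_[u,np.ones(len(u))]@R; c=-R.T@t
    return c+d*((z-c[2])/d[:,2])[:,None]
def proj(p,X):
    return cv2.projectPoints(np.array(X,float),cv2.Rodrigues(np.array(p['R']))[0],np.array(p['t'],float),K(p),np.array(p['dist'],float))[0].reshape(-1,2)
E
python3 - <<'E'
from h import *
for c in ['scene','side']:
    p=arm.camera(c); save(c,p)
    print(c,-np.array(p['R']).T@np.array(p['t']))
    for n in ['frame','rail','cover','weight','cup','brush','jar','bottle','notebook']:
        r=arm.spot_in(n,p)
        print(n,[(np.round(q['box']),round(q['conf'],2)) for q in r[:1]])
s=arm.sense();print(s)
E
```

```text
scene [1.13276502 0.90367988 0.73467805]
frame [(array([314., 235., 155.,  96.]), 0.79)]
rail [(array([348., 210.,  68.,  47.]), 0.68)]
cover [(array([315., 230., 119.,  74.]), 0.84)]
weight [(array([317., 240.,  22.,  18.]), 0.74)]
cup []
brush [(array([278., 181.,  58.,  24.]), 0.9)]
jar [(array([314., 236., 154., 100.]), 0.54)]
bottle [(array([471., 248.,  21.,  49.]), 0.63)]
notebook [(array([275., 146.,  55.,  27.]), 0.8)]
side [ 0.05571901 -0.73549738  0.89790653]
frame [(array([330., 199., 116.,  90.]), 0.7)]
rail [(array([302., 205.,  47.,  56.]), 0.56)]
cover [(array([328., 195.,  89.,  66.]), 0.91)]
weight [(array([324., 174.,  16.,  14.]), 0.55)]
cup [(array([375., 335.,  76.,  71.]), 0.55)]
brush [(array([357., 250.,  60.,  39.]), 0.97)]
jar [(array([248., 129.,  17.,  21.]), 0.58)]
bottle [(array([230., 150.,  17.,  33.]), 0.91)]
notebook [(array([377., 334.,  74.,  75.]), 0.93)]
{'t': 1.0, 'joint_positions': array([ 1.13270004e+00,  1.80766415e-01,  1.60697699e+00, -7.65812193e-06,
        1.35380435e+00, -2.06280162e-01]), 'qvel': array([-0.00276399, -0.00127399,  0.00015427, -0.00125502,  0.00035376,
        0.00109161]), 'tau': array([-2.50644252e-04, -4.44827271e+01, -3.51701653e+01,  2.48946532e-05,
        3.84984878e-04,  1.16093545e-05]), 'position': array([0.13208875, 0.55964889, 0.2533185 ]), 'eef_rot': array([3.14155024e+00, 1.65164413e-05, 2.90977818e+00]), 'force': array([-0.52923785, -1.32681447,  0.04849537]), 'torque': array([-0.01078081,  0.02539277, -0.01590023]), 'finger_force': 0.0, 'grip_width': 0.0852861866217877}
```

```bash
python3 - <<'E'
import cv2
a=cv2.imread('pics/scene.png')[130:330,200:500]; cv2.imwrite('pics/sc.png',cv2.resize(a,(800,533),interpolation=cv2.INTER_CUBIC))
a=cv2.imread('pics/side.png')[110:310,200:440]; cv2.imwrite('pics/si.png',cv2.resize(a,(720,600),interpolation=cv2.INTER_CUBIC))
E
```

```text
(no output)
```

View pics/sc.png

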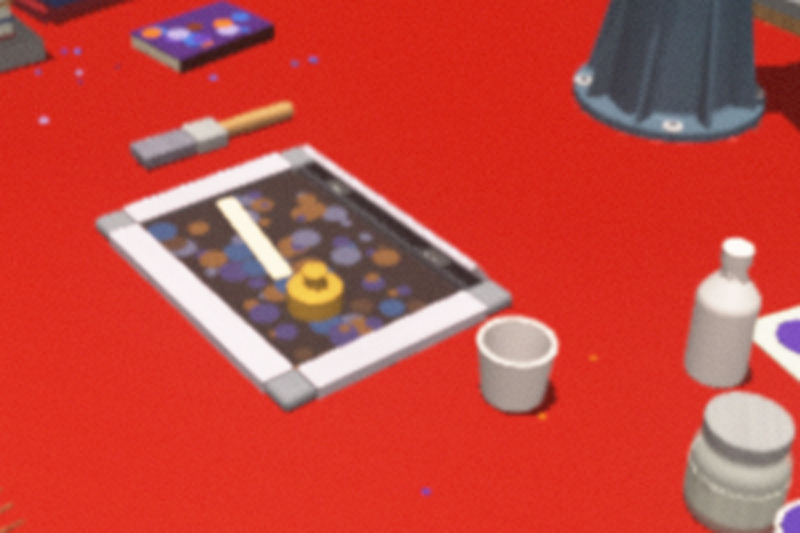

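View pics/si.png

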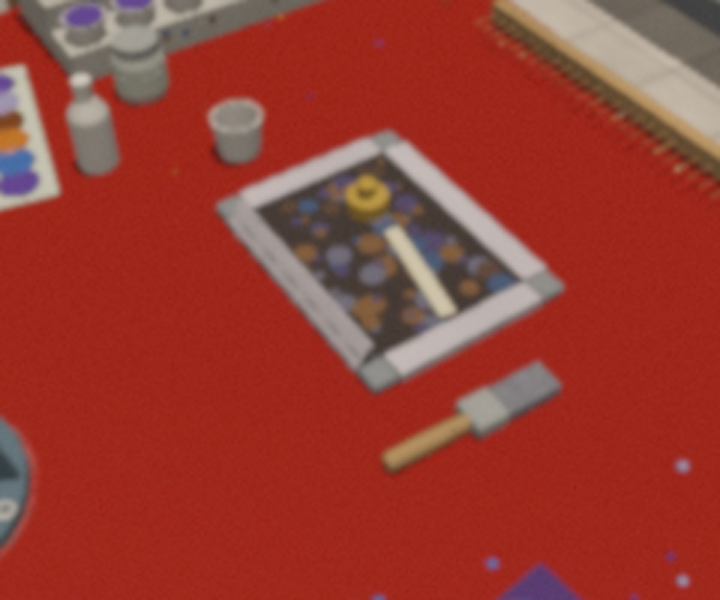

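```bash
cat > fit.py <<'E'
from h import *
from scipy.optimize import least_squares
C=np.array([[-1,1],[-1,-1],[1,1],[1,-1]])*[.129,.1725]
sc=np.array([[510,292],[307,146],[287,402],[98,221]])/2.667+[200,130]
si=np.array([[218,205],[376,384],[386,131],[563,284]])/3+[200,110]
a=arm.camera('scene');b=arm.camera('side')
def W(v,P): c,s=np.cos(v[2]),np.sin(v[2]); P=np.atleast_2d(P); return np.c_[v[0]+c*P[:,0]-s*P[:,1],v[1]+s*P[:,0]+c*P[:,1]]
def f(v):
    X=np.c_[W(v,C),np.full(4,.013)]
    return np.r_[proj(a,X)-sc,proj(b,X)-si].ravel()
r=least_squares(f,[.55,.1,0]);print(r.x,r.fun.reshape(-1,2).round(1))
for uv,p in((sc,a),(si,b)): print(toz(p,uv,.013).round(3))
for y in(.139,.0,-.139): print(y,W(r.x,[-.113,y]))
for n,uv in (('cup',np.array([515,405])/2.667+[200,130]),('brushend',np.array([292,108])/2.667+[200,130])): print(n,toz(a,[uv],0))
# rail edge in side: bottom-right end of free edge
for th in np.arange(.3,1.3,.1):
    E=[-.126+.029*np.cos(th)]; z=.011+.029*np.sin(th)
    X=np.c_[W(r.x,[[E[0],.139],[E[0],-.139]]),[z,z]]
    print(th.round(1),((proj(b,X)-[200,110])*3).round().tolist(),((proj(a,X)-[200,130])*2.667).round().tolist())
E
python3 fit.py
```

```text
[0.56086543 0.03714396 0.01828592] [[ 1.8  0.9]
 [-2.2 -0.7]
 [-0.5  0.3]
 [-1.8 -1.1]
 [-2.2 -0.9]
 [-1.5  1.5]
 [ 0.5 -1.2]
 [ 0.3  0.3]]
[[ 0.43   0.202  0.013]
 [ 0.432 -0.13   0.013]
 [ 0.685  0.212  0.013]
 [ 0.692 -0.125  0.013]]
[[ 0.433  0.199  0.013]
 [ 0.442 -0.135  0.013]
 [ 0.681  0.206  0.013]
 [ 0.693 -0.131  0.013]]
0.139 [[0.44534272 0.17405453]]
0.0 [[0.44788433 0.03507777]]
-0.139 [[ 0.45042593 -0.10389899]]
cup [[0.52097739 0.31103729 0.        ]]
brushend [[ 0.38325913 -0.23388655  0.        ]]
0.3 [[247.0, 204.0], [378.0, 350.0]] [[466.0, 283.0], [296.0, 160.0]]
0.4 [[246.0, 203.0], [377.0, 349.0]] [[467.0, 280.0], [296.0, 157.0]]
0.5 [[245.0, 201.0], [376.0, 348.0]] [[468.0, 277.0], [297.0, 155.0]]
0.6 [[243.0, 200.0], [375.0, 347.0]] [[470.0, 275.0], [298.0, 152.0]]
0.7 [[242.0, 199.0], [373.0, 346.0]] [[471.0, 272.0], [300.0, 150.0]]
0.8 [[240.0, 199.0], [372.0, 346.0]] [[473.0, 269.0], [301.0, 148.0]]
0.9 [[239.0, 198.0], [370.0, 346.0]] [[475.0, 267.0], [303.0, 146.0]]
1.0 [[237.0, 198.0], [368.0, 345.0]] [[477.0, 265.0], [305.0, 144.0]]
1.1 [[235.0, 198.0], [366.0, 346.0]] [[479.0, 262.0], [307.0, 142.0]]
1.2 [[233.0, 198.0], [364.0, 346.0]] [[481.0, 260.0], [309.0, 140.0]]
```

Call:
{"op": "apply_moves", "data": {
  "steps": [
    {"dx": 40, "dy": -20, "dz": 5, "hand": 1, "rz": 4},
    {"dx": 70, "dy": -50, "dz": 10, "hand": 1, "rz": 7},
    {"dx": 90, "dy": -85, "dz": 20, "hand": 1, "rz": 10},
    {"dx": 110, "dy": -120, "dz": 25, "hand": 1, "rz": 14.3},
    {"dx": 130, "dy": -160, "dz": 30, "hand": 1, "rz": 14.3}
  ]
}}

```text
invalid input
```

Call:
{"op": "apply_moves", "data": {
  "steps": [
    {"dx": 25, "dy": -33, "hand": 1},
    {"dx": 50, "dy": -65, "hand": 1},
    {"dx": 70, "dy": -100, "hand": 1},
    {"dx": 90, "dy": -135, "hand": 1},
    {"dx": 105, "dy": -170, "hand": 1}
  ]
}}

```text
invalid input
```

Call:
{"op": "apply_moves", "data": {
  "steps": [
    {"dx": 10, "dy": -40, "hand": 1},
    {"dx": 20, "dy": -80, "hand": 1},
    {"dx": 30, "dy": -120, "hand": 1},
    {"dx": 33, "dy": -160, "hand": 1},
    {"dx": 33, "dy": -195, "hand": 1}
  ]
}}

```text
invalid input
```

```bash
python3 - <<'E'
from h import *
s=arm.sense();print(s['t'],s['position'],s['eef_rot'],s['grip_width'])
p=arm.camera('wrist');save('w1',p);np.savez('w1',s=s['position'],e=s['eef_rot'],T=p['tool_from_camera'])
print(p['tool_from_camera'],p['fx'],p['dist'])
E
```

```text
1.1 [0.13208125 0.55964247 0.25328057] [-3.14154035e+00 -9.55521269e-06  2.90983645e+00] 0.08509158225658256
[[-5.73228955e-04 -9.52457912e-01 -3.04669653e-01  7.78479245e-02]
 [ 9.99999836e-01 -5.48735077e-04 -1.66021770e-04 -4.31730180e-04]
 [-9.05417714e-06 -3.04669698e-01  9.52458070e-01 -1.19512404e-01]
 [ 0.00000000e+00  0.00000000e+00  0.00000000e+00  1.00000000e+00]] 282.5453396742969 [-0.03416213  0.          0.          0.          0.        ]
```

View pics/w1.png

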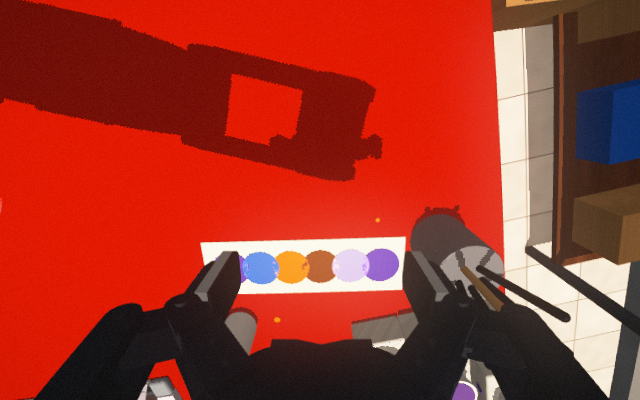

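The picture shows only the palette and table below the start pose; the moves were refused, so I'll retry with full rows.

Call:
{"op": "apply_moves", "data": {
  "steps": [
    {"dx": 40, "dy": -20, "dz": 5, "rx": 0, "ry": 0, "rz": 4, "hand": 1},
    {"dx": 70, "dy": -50, "dz": 10, "rx": 0, "ry": 0, "rz": 7, "hand": 1},
    {"dx": 90, "dy": -85, "dz": 20, "rx": 0, "ry": 0, "rz": 10, "hand": 1},
    {"dx": 110, "dy": -120, "dz": 25, "rx": 0, "ry": 0, "rz": 14.3, "hand": 1},
    {"dx": 130, "dy": -160, "dz": 30, "rx": 0, "ry": 0, "rz": 14.3, "hand": 1}
  ],
  "newtons": 40
}}

```text
t: 1.57
position: [0.2603, 0.4038, 0.2832]
eef_rot: [3.141, 0.001, -3.12]
force: [0.4, 0.4, 0.9]
grip_width: 0.0257
finger_force: 0.0
```

Call:
{"op": "apply_moves", "data": {
  "steps": [
    {"dx": 25, "dy": -33, "dz": 0, "rx": 0, "ry": 0, "rz": 0, "hand": 1},
    {"dx": 50, "dy": -65, "dz": 0, "rx": 0, "ry": 0, "rz": 0, "hand": 1},
    {"dx": 70, "dy": -100, "dz": 0, "rx": 0, "ry": 0, "rz": 0, "hand": 1},
    {"dx": 90, "dy": -135, "dz": 0, "rx": 0, "ry": 0, "rz": 0, "hand": 1},
    {"dx": 105, "dy": -170, "dz": 0, "rx": 0, "ry": 0, "rz": 0, "hand": 1}
  ],
  "newtons": 40
}}

```text
t: 1.98
position: [0.3654, 0.2333, 0.283]
eef_rot: [3.141, 0.001, -3.124]
force: [1.3, -0.3, 0.1]
grip_width: -0.0001
finger_force: 0.0
```

Call:
{"op": "apply_moves", "data": {
  "steps": [
    {"dx": 10, "dy": -40, "dz": 0, "rx": 0, "ry": 0, "rz": 0, "hand": 1},
    {"dx": 20, "dy": -80, "dz": 0, "rx": 0, "ry": 0, "rz": 0, "hand": 1},
    {"dx": 30, "dy": -120, "dz": 0, "rx": 0, "ry": 0, "rz": 0, "hand": 1},
    {"dx": 33, "dy": -160, "dz": 0, "rx": 0, "ry": 0, "rz": 0, "hand": 1},
    {"dx": 33, "dy": -195, "dz": 0, "rx": 0, "ry": 0, "rz": 0, "hand": 1}
  ],
  "newtons": 40
}}

```text
t: 2.4
position: [0.3976, 0.0377, 0.2829]
eef_rot: [-3.141, 0.001, -3.124]
force: [0.6, -0.4, -0.0]
grip_width: 0.0002
finger_force: 0.0
```

Call:
{"op": "apply_moves", "data": {
  "steps": [
    {"dx": 20, "dy": 0, "dz": 20, "rx": 0, "ry": 0, "rz": 0, "hand": 1},
    {"dx": 40, "dy": 0, "dz": 20, "rx": 0, "ry": 0, "rz": 0, "hand": 1},
    {"dx": 40, "dy": 0, "dz": 20, "rx": 0, "ry": 0, "rz": 0, "hand": 1}
  ],
  "newtons": 40
}}

```text
t: 2.65
position: [0.4401, 0.0385, 0.3038]
eef_rot: [-3.141, 0.004, -3.127]
force: [-0.8, 0.4, 0.1]
grip_width: 0.0002
finger_force: 0.0
```

```bash
python3 - <<'E'
from h import *
s=arm.sense();print(s['t'],s['position'],s['eef_rot'],s['grip_width'],s['force'])
p=arm.camera('wrist');save('w2',p);np.savez('w2',s=s['position'],e=s['eef_rot'],T=p['tool_from_camera'])
E
```

```text
2.65 [0.44012058 0.03845956 0.30380084] [-3.14108368  0.00365801 -3.12701731] 0.00018142499722301122 [-0.78375904  0.36737833  0.05310858]
```

View pics/w2.png

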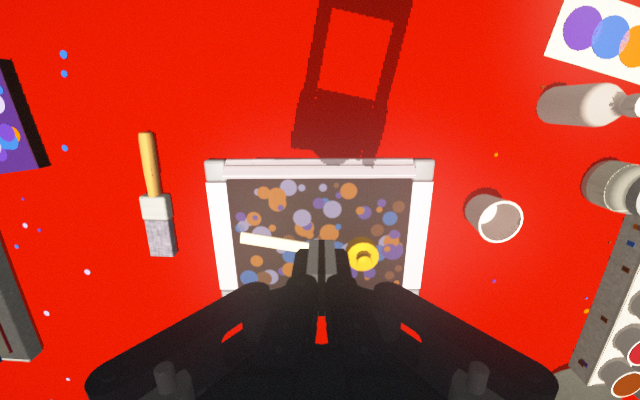

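```bash
python3 - <<'E'
import cv2
a=cv2.imread('pics/w2.png'); b=cv2.resize(a[150:200,195:275],(800,500),interpolation=cv2.INTER_CUBIC);c=cv2.resize(a[150:200,370:450],(800,500),interpolation=cv2.INTER_CUBIC)
import numpy as np
cv2.imwrite('pics/w2c.png',cv2.resize(np.vstack([b,c]),(480,600)))
E
```

```text
(no output)
```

View pics/w2c.png

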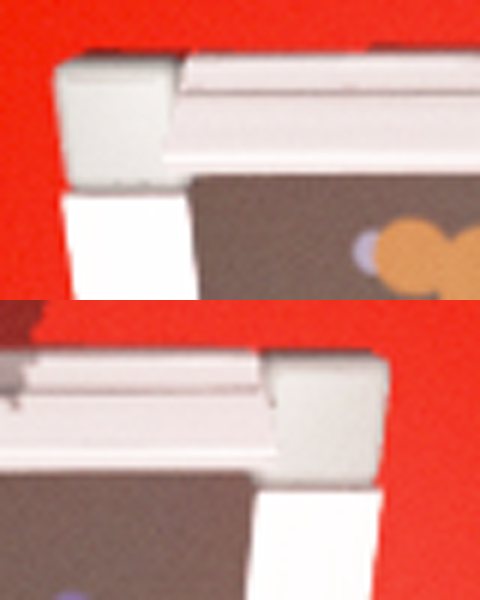

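```bash
cat > wf.py <<'E'
from h import *
from scipy.spatial.transform import Rotation as Ro
from scipy.optimize import least_squares
d=np.load('w2.npz');p=arm.camera('wrist')
Rt=Ro.from_euler('xyz',d['e']).as_matrix();T=d['T']
Rwc=Rt@T[:3,:3];c=Rt@T[:3,3]+d['s'];R=Rwc.T;t=-R@c
p['R']=R;p['t']=t
uv=[[204.5,160.3],[434.7,159.7],[206.3,181.3],[433,180.7]]
print(toz(p,uv,.014).round(4))
P=np.array([[-.129,-.1725],[-.129,.1725],[-.095,-.1725],[-.095,.1725]])
def W(v,P): c,s=np.cos(v[2]),np.sin(v[2]); P=np.atleast_2d(P); return np.c_[v[0]+c*P[:,0]-s*P[:,1],v[1]+s*P[:,0]+c*P[:,1]]
r=least_squares(lambda v:(proj(p,np.c_[W(v,P),np.full(4,.014)])-uv).ravel(),[.56,.037,.0]);v=r.x
print(v,r.fun.reshape(-1,2).round(1))
for y in(.139,.12,0,-.12,-.139):print(y,W(v,[[-.113,y],[-.105,y]]).round(4).tolist())
for th in np.arange(.3,1.3,.1):
    print(th.round(1),proj(p,np.c_[W(v,[[-.126+.029*np.cos(th),y] for y in(-.139,.139)]),[.011+.029*np.sin(th)]*2]).round(1).tolist())
E
python3 wf.py
```

```text
[[ 0.4367 -0.1332  0.014 ]
 [ 0.4311  0.204   0.014 ]
 [ 0.4685 -0.134   0.014 ]
 [ 0.4628  0.2058  0.014 ]]
[0.56222105 0.03750501 0.01673706] [[-2.7 -0.4]
 [ 2.6 -0.5]
 [-1.5  1. ]
 [ 1.6  1. ]]
0.139 [[0.4469, 0.1746], [0.4549, 0.1747]]
0.12 [[0.4472, 0.1556], [0.4552, 0.1557]]
0 [[0.4492, 0.0356], [0.4572, 0.0357]]
-0.12 [[0.4512, -0.0844], [0.4592, -0.0842]]
-0.139 [[0.4516, -0.1034], [0.4596, -0.1032]]
0.3 [[225.4, 181.0], [413.8, 180.5]]
0.4 [[224.8, 180.8], [414.4, 180.3]]
0.5 [[224.1, 180.4], [415.1, 179.9]]
0.6 [[223.4, 179.8], [415.7, 179.3]]
0.7 [[222.8, 179.0], [416.4, 178.5]]
0.8 [[222.1, 178.0], [417.0, 177.5]]
0.9 [[221.5, 176.9], [417.6, 176.4]]
1.0 [[220.9, 175.5], [418.1, 175.0]]
1.1 [[220.4, 174.0], [418.6, 173.5]]
1.2 [[219.9, 172.3], [419.1, 171.8]]
```

Wrist view: frame's near side spans columns 205–434 at rows 160–181, the rail ends at about 222 and 416; the free edge at row ~177.5 puts the rail near 0.8 rad. Going down over the left end.

Call:
{"op": "apply_moves", "data": {
  "steps": [
    {"dx": 3, "dy": 35, "dz": 0, "rx": 0, "ry": 0, "rz": 0, "hand": 1},
    {"dx": 6, "dy": 70, "dz": -15, "rx": 0, "ry": 0, "rz": 0, "hand": 1},
    {"dx": 10, "dy": 100, "dz": -40, "rx": 0, "ry": 0, "rz": 0, "hand": 1},
    {"dx": 10, "dy": 114, "dz": -75, "rx": 0, "ry": 0, "rz": 0, "hand": 1},
    {"dx": 10, "dy": 114, "dz": -110, "rx": 0, "ry": 0, "rz": 0, "hand": 1}
  ],
  "newtons": 40
}}

```text
t: 3.17
position: [0.4464, 0.1574, 0.192]
eef_rot: [3.141, 0.002, -3.119]
force: [-0.2, -0.8, -0.1]
grip_width: -0.0003
finger_force: 0.0
```

Call:
{"op": "apply_moves", "data": {
  "steps": [
    {"dx": 0, "dy": 0, "dz": -35, "rx": 0, "ry": 0, "rz": 0, "hand": 1},
    {"dx": 0, "dy": 0, "dz": -70, "rx": 0, "ry": 0, "rz": 0, "hand": 1},
    {"dx": 0, "dy": 0, "dz": -100, "rx": 0, "ry": 0, "rz": 0, "hand": 1},
    {"dx": 0, "dy": 0, "dz": -120, "rx": 0, "ry": 0, "rz": 0, "hand": 1},
    {"dx": 0, "dy": 0, "dz": -120, "rx": 0, "ry": 0, "rz": 0, "hand": 1}
  ],
  "newtons": 40
}}

```text
t: 3.58
position: [0.4424, 0.1543, 0.0683]
eef_rot: [-3.141, -0.01, -3.122]
force: [-0.0, -0.1, -1.1]
grip_width: 0.0003
finger_force: 0.0
```

```bash
python3 - <<'E'
from h import *
s=arm.sense();print(s['t'],s['position'],s['eef_rot'],s['force'])
a=arm.camera('scene');b=arm.camera('side')
c=cv2.resize(a['pixels'][170:270,300:420],(720,600),interpolation=cv2.INTER_CUBIC)[::1]
e=cv2.resize(b['pixels'][140:260,250:350],(500,600),interpolation=cv2.INTER_CUBIC)
c=cv2.resize(c,(400,333));e=cv2.resize(e,(400,480));c=np.vstack([c,np.zeros((147,400,3),np.uint8)])
cv2.imwrite('pics/c1.png',np.hstack([c,e])[:,:,::-1])
E
```

```text
3.5833 [0.44237203 0.15426861 0.06829745] [-3.14089204 -0.00959918 -3.12231426] [-0.01377864 -0.11879241 -1.05490042]
```

View pics/c1.png

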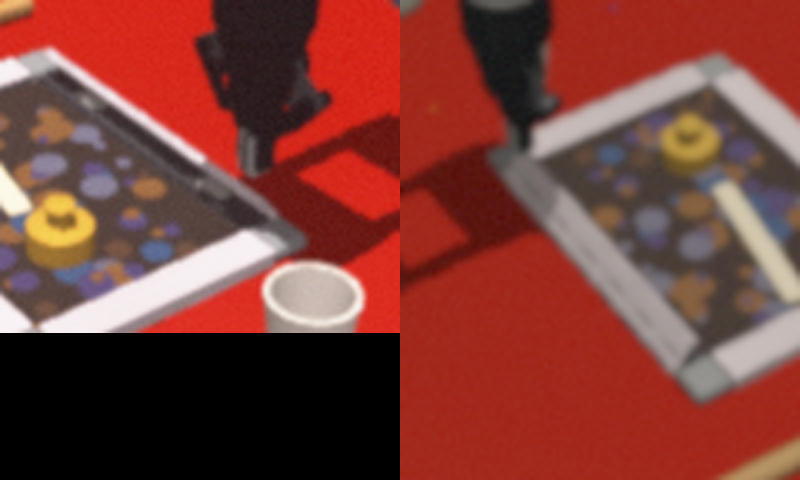

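The tip hovers just above the left end of the rail, a little toward the robot; let it settle.

Call:
{"op": "apply_moves", "data": {
  "steps": [
    {"dx": 0, "dy": 0, "dz": 0, "rx": 0, "ry": 0, "rz": 0, "hand": 1},
    {"dx": 0, "dy": 0, "dz": 0, "rx": 0, "ry": 0, "rz": 0, "hand": 1},
    {"dx": 0, "dy": 0, "dz": 0, "rx": 0, "ry": 0, "rz": 0, "hand": 1}
  ],
  "newtons": 40
}}

```text
t: 3.93
position: [0.4485, 0.1543, 0.0743]
eef_rot: [3.141, 0.003, -3.124]
force: [-0.2, 0.3, 0.0]
grip_width: 0.0003
finger_force: 0.0
```

Call:
{"op": "apply_moves", "data": {
  "steps": [
    {"dx": 2, "dy": -2, "dz": -5, "rx": 0, "ry": 0, "rz": 0, "hand": 1},
    {"dx": 3, "dy": -2, "dz": -10, "rx": 0, "ry": 0, "rz": 0, "hand": 1},
    {"dx": 3, "dy": -2, "dz": -14, "rx": 0, "ry": 0, "rz": 0, "hand": 1},
    {"dx": 3, "dy": -2, "dz": -17, "rx": 0, "ry": 0, "rz": 0, "hand": 1},
    {"dx": 3, "dy": -2, "dz": -19, "rx": 0, "ry": 0, "rz": 0, "hand": 1}
  ],
  "newtons": 40
}}

```text
t: 4.35
position: [0.4532, 0.1521, 0.0546]
eef_rot: [3.141, 0.006, -3.124]
force: [4.1, -0.9, 9.2]
grip_width: -0.0001
finger_force: 4.4
```

Call:
{"op": "apply_moves", "data": {
  "steps": [
    {"dx": 0, "dy": 0, "dz": -2, "rx": 0, "ry": 0, "rz": 0, "hand": 1},
    {"dx": 0, "dy": 0, "dz": -4, "rx": 0, "ry": 0, "rz": 0, "hand": 1},
    {"dx": 0, "dy": 0, "dz": -6, "rx": 0, "ry": 0, "rz": 0, "hand": 1},
    {"dx": 0, "dy": 0, "dz": -7, "rx": 0, "ry": 0, "rz": 0, "hand": 1},
    {"dx": 0, "dy": 0, "dz": -7, "rx": 0, "ry": 0, "rz": 0, "hand": 1}
  ],
  "newtons": 40
}}

```text
t: 4.77
position: [0.4501, 0.152, 0.0463]
eef_rot: [-3.142, -0.001, -3.124]
force: [-0.5, 0.2, 1.2]
grip_width: 0.0004
finger_force: 0.5
```

Call:
{"op": "apply_moves", "data": {
  "steps": [
    {"dx": 0, "dy": 0, "dz": -1, "rx": 0, "ry": 0, "rz": 0, "hand": 1},
    {"dx": 0, "dy": 0, "dz": -2, "rx": 0, "ry": 0, "rz": 0, "hand": 1},
    {"dx": 0, "dy": 0, "dz": -4, "rx": 0, "ry": 0, "rz": 0, "hand": 1},
    {"dx": 0, "dy": 0, "dz": -5, "rx": 0, "ry": 0, "rz": 0, "hand": 1},
    {"dx": 0, "dy": 0, "dz": -6, "rx": 0, "ry": 0, "rz": 0, "hand": 1}
  ],
  "newtons": 40
}}

```text
t: 5.18
position: [0.4502, 0.1521, 0.0404]
eef_rot: [-3.142, -0.0, -3.124]
force: [1.3, -0.7, 1.6]
grip_width: -0.0001
finger_force: 1.0
```

Call:
{"op": "apply_moves", "data": {
  "steps": [
    {"dx": 0, "dy": 0, "dz": -1, "rx": 0, "ry": 0, "rz": 0, "hand": 1},
    {"dx": 0, "dy": 0, "dz": -2, "rx": 0, "ry": 0, "rz": 0, "hand": 1},
    {"dx": 0, "dy": 0, "dz": -2, "rx": 0, "ry": 0, "rz": 0, "hand": 1},
    {"dx": 0, "dy": 0, "dz": -2, "rx": 0, "ry": 0, "rz": 0, "hand": 1}
  ],
  "newtons": 40
}}

```text
t: 5.52
position: [0.4501, 0.1521, 0.0384]
eef_rot: [-3.142, -0.001, -3.124]
force: [0.2, -0.1, 1.2]
grip_width: -0.0001
finger_force: 0.5
```

Call:
{"op": "apply_moves", "data": {
  "steps": [
    {"dx": 0, "dy": 0, "dz": -0.5, "rx": 0, "ry": 0, "rz": 0, "hand": 1},
    {"dx": 0, "dy": 0, "dz": -1, "rx": 0, "ry": 0, "rz": 0, "hand": 1},
    {"dx": 0, "dy": 0, "dz": -1.5, "rx": 0, "ry": 0, "rz": 0, "hand": 1},
    {"dx": 0, "dy": 0, "dz": -1.5, "rx": 0, "ry": 0, "rz": 0, "hand": 1}
  ],
  "newtons": 40
}}

```text
t: 5.85
position: [0.4503, 0.1521, 0.037]
eef_rot: [-3.142, -0.0, -3.124]
force: [0.6, 0.2, 2.1]
grip_width: 0.0
finger_force: 0.7
```

Call:
{"op": "apply_moves", "data": {
  "steps": [
    {"dx": 0, "dy": 0, "dz": -0.5, "rx": 0, "ry": 0, "rz": 0, "hand": 1},
    {"dx": 0, "dy": 0, "dz": -1, "rx": 0, "ry": 0, "rz": 0, "hand": 1},
    {"dx": 0, "dy": 0, "dz": -1, "rx": 0, "ry": 0, "rz": 0, "hand": 1}
  ],
  "newtons": 40
}}

```text
t: 6.1
position: [0.4504, 0.1521, 0.0361]
eef_rot: [-3.142, 0.0, -3.124]
force: [0.5, -0.7, 1.2]
grip_width: -0.0
finger_force: 0.7
```

Call:
{"op": "apply_moves", "data": {
  "steps": [
    {"dx": 0, "dy": 0, "dz": -0.4, "rx": 0, "ry": 0, "rz": 0, "hand": 1},
    {"dx": 0, "dy": 0, "dz": -0.8, "rx": 0, "ry": 0, "rz": 0, "hand": 1},
    {"dx": 0, "dy": 0, "dz": -0.8, "rx": 0, "ry": 0, "rz": 0, "hand": 1}
  ],
  "newtons": 40
}}

```text
t: 6.35
position: [0.4505, 0.1521, 0.0358]
eef_rot: [-3.141, 0.0, -3.124]
force: [-0.4, -0.9, 8.6]
grip_width: 0.0002
finger_force: 4.2
```

Call:
{"op": "apply_moves", "data": {
  "steps": [
    {"dx": 0, "dy": 0, "dz": -0.4, "rx": 0, "ry": 0, "rz": 0, "hand": 1},
    {"dx": 0, "dy": 0, "dz": -0.8, "rx": 0, "ry": 0, "rz": 0, "hand": 1},
    {"dx": 0, "dy": 0, "dz": -0.8, "rx": 0, "ry": 0, "rz": 0, "hand": 1}
  ],
  "newtons": 40
}}

```text
t: 6.6
position: [0.4506, 0.1521, 0.0356]
eef_rot: [-3.141, 0.0, -3.124]
force: [-4.2, -1.8, 15.9]
grip_width: 0.0002
finger_force: 7.8
```

Call:
{"op": "apply_moves", "data": {
  "steps": [
    {"dx": 0, "dy": 0, "dz": 0.5, "rx": 0, "ry": 0, "rz": 0, "hand": 1},
    {"dx": 0, "dy": 0, "dz": 1.0, "rx": 0, "ry": 0, "rz": 0, "hand": 1},
    {"dx": 0, "dy": -2, "dz": 1.0, "rx": 0, "ry": 0, "rz": 0, "hand": 1},
    {"dx": 0.1, "dy": -6, "dz": 1.0, "rx": 0, "ry": 0, "rz": 0, "hand": 1},
    {"dx": 0.2, "dy": -11, "dz": 1.0, "rx": 0, "ry": 0, "rz": 0, "hand": 1}
  ],
  "newtons": 40
}}

```text
t: 7.02
position: [0.4508, 0.1418, 0.0359]
eef_rot: [3.14, 0.001, -3.124]
force: [-0.3, 3.5, 6.7]
grip_width: -0.0002
finger_force: 3.3
```

Call:
{"op": "apply_moves", "data": {
  "steps": [
    {"dx": 0.1, "dy": -6, "dz": 0, "rx": 0, "ry": 0, "rz": 0, "hand": 1},
    {"dx": 0.2, "dy": -12, "dz": 0, "rx": 0, "ry": 0, "rz": 0, "hand": 1},
    {"dx": 0.3, "dy": -18, "dz": 0, "rx": 0, "ry": 0, "rz": 0, "hand": 1},
    {"dx": 0.4, "dy": -24, "dz": 0, "rx": 0, "ry": 0, "rz": 0, "hand": 1},
    {"dx": 0.5, "dy": -30, "dz": 0, "rx": 0, "ry": 0, "rz": 0, "hand": 1}
  ],
  "newtons": 40
}}

```text
t: 7.43
position: [0.4514, 0.1115, 0.036]
eef_rot: [3.14, 0.001, -3.124]
force: [-0.4, 4.9, 7.4]
grip_width: -0.0
finger_force: 3.6
```

Call:
{"op": "apply_moves", "data": {
  "steps": [
    {"dx": 0.1, "dy": -6, "dz": 0.1, "rx": 0, "ry": 0, "rz": 0, "hand": 1},
    {"dx": 0.2, "dy": -12, "dz": 0.2, "rx": 0, "ry": 0, "rz": 0, "hand": 1},
    {"dx": 0.3, "dy": -18, "dz": 0.2, "rx": 0, "ry": 0, "rz": 0, "hand": 1},
    {"dx": 0.4, "dy": -24, "dz": 0.2, "rx": 0, "ry": 0, "rz": 0, "hand": 1},
    {"dx": 0.5, "dy": -30, "dz": 0.2, "rx": 0, "ry": 0, "rz": 0, "hand": 1}
  ],
  "newtons": 40
}}

```text
t: 7.85
position: [0.4517, 0.0815, 0.036]
eef_rot: [3.14, 0.0, -3.124]
force: [0.4, 5.1, 7.0]
grip_width: 0.0001
finger_force: 3.3
```

Call:
{"op": "apply_moves", "data": {
  "steps": [
    {"dx": 0.1, "dy": -6, "dz": 0, "rx": 0, "ry": 0, "rz": 0, "hand": 1},
    {"dx": 0.2, "dy": -12, "dz": 0, "rx": 0, "ry": 0, "rz": 0, "hand": 1},
    {"dx": 0.3, "dy": -18, "dz": 0, "rx": 0, "ry": 0, "rz": 0, "hand": 1},
    {"dx": 0.4, "dy": -24, "dz": 0, "rx": 0, "ry": 0, "rz": 0, "hand": 1},
    {"dx": 0.5, "dy": -30, "dz": 0, "rx": 0, "ry": 0, "rz": 0, "hand": 1}
  ],
  "newtons": 40
}}

```text
t: 8.27
position: [0.4521, 0.0515, 0.036]
eef_rot: [3.14, 0.0, -3.124]
force: [0.4, 4.2, 8.1]
grip_width: -0.0001
finger_force: 3.6
```

Call:
{"op": "apply_moves", "data": {
  "steps": [
    {"dx": 0.1, "dy": -6, "dz": 0.1, "rx": 0, "ry": 0, "rz": 0, "hand": 1},
    {"dx": 0.2, "dy": -12, "dz": 0.2, "rx": 0, "ry": 0, "rz": 0, "hand": 1},
    {"dx": 0.3, "dy": -18, "dz": 0.3, "rx": 0, "ry": 0, "rz": 0, "hand": 1},
    {"dx": 0.4, "dy": -24, "dz": 0.3, "rx": 0, "ry": 0, "rz": 0, "hand": 1},
    {"dx": 0.5, "dy": -30, "dz": 0.3, "rx": 0, "ry": 0, "rz": 0, "hand": 1}
  ],
  "newtons": 40
}}

```text
t: 8.68
position: [0.4523, 0.0212, 0.036]
eef_rot: [3.141, -0.0, -3.124]
force: [-0.4, 3.3, 5.1]
grip_width: -0.0003
finger_force: 2.7
```

Call:
{"op": "apply_moves", "data": {
  "steps": [
    {"dx": 0.1, "dy": -6, "dz": 0, "rx": 0, "ry": 0, "rz": 0, "hand": 1},
    {"dx": 0.2, "dy": -12, "dz": 0, "rx": 0, "ry": 0, "rz": 0, "hand": 1},
    {"dx": 0.3, "dy": -18, "dz": 0, "rx": 0, "ry": 0, "rz": 0, "hand": 1},
    {"dx": 0.4, "dy": -24, "dz": 0, "rx": 0, "ry": 0, "rz": 0, "hand": 1},
    {"dx": 0.5, "dy": -30, "dz": 0, "rx": 0, "ry": 0, "rz": 0, "hand": 1}
  ],
  "newtons": 40
}}

```text
t: 9.1
position: [0.4528, -0.0088, 0.036]
eef_rot: [3.141, -0.0, -3.124]
force: [-0.8, 5.0, 6.4]
grip_width: -0.0001
finger_force: 2.9
```

```bash
python3 - <<'E'
from h import *
a=arm.camera('scene');b=arm.camera('side')
c=cv2.resize(a['pixels'][170:270,300:420],(400,333),interpolation=cv2.INTER_CUBIC);c=np.vstack([c,np.zeros((147,400,3),np.uint8)])
e=cv2.resize(b['pixels'][140:260,250:350],(400,480),interpolation=cv2.INTER_CUBIC)
cv2.imwrite('pics/c2.png',np.hstack([c,e])[:,:,::-1])
E
```

```text
(no output)
```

View pics/c2.png

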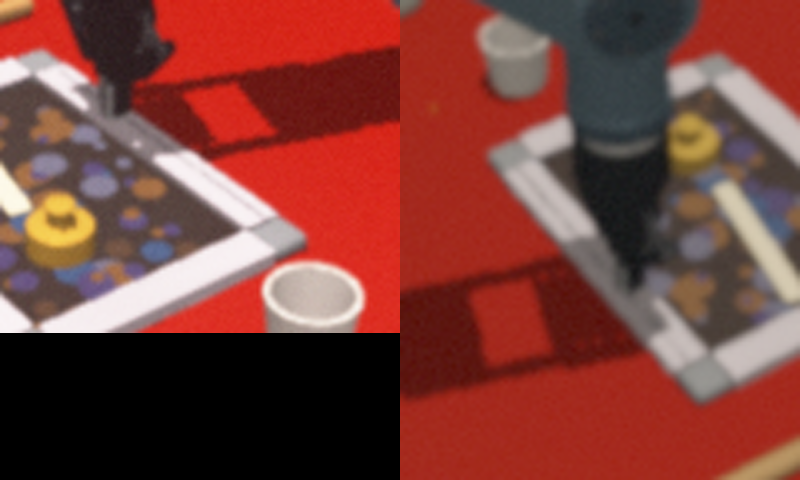

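The rail is shut, the frame lies unmoved (corner caps at the same pixels), and the tip is at about two thirds of the rail. Continue.

Call:
{"op": "apply_moves", "data": {
  "steps": [
    {"dx": 0.1, "dy": -6, "dz": 0, "rx": 0, "ry": 0, "rz": 0, "hand": 1},
    {"dx": 0.2, "dy": -12, "dz": 0, "rx": 0, "ry": 0, "rz": 0, "hand": 1},
    {"dx": 0.2, "dy": -18, "dz": 0, "rx": 0, "ry": 0, "rz": 0, "hand": 1},
    {"dx": 0.2, "dy": -24, "dz": 0, "rx": 0, "ry": 0, "rz": 0, "hand": 1},
    {"dx": 0.2, "dy": -30, "dz": 0, "rx": 0, "ry": 0, "rz": 0, "hand": 1}
  ],
  "newtons": 40
}}

```text
t: 9.62
position: [0.453, -0.0386, 0.036]
eef_rot: [3.141, -0.0, -3.124]
force: [0.5, 3.9, 6.0]
grip_width: -0.0003
finger_force: 2.9
```

Call:
{"op": "apply_moves", "data": {
  "steps": [
    {"dx": 0.1, "dy": -6, "dz": 0, "rx": 0, "ry": 0, "rz": 0, "hand": 1},
    {"dx": 0.2, "dy": -12, "dz": 0, "rx": 0, "ry": 0, "rz": 0, "hand": 1},
    {"dx": 0.3, "dy": -18, "dz": 0, "rx": 0, "ry": 0, "rz": 0, "hand": 1},
    {"dx": 0.4, "dy": -24, "dz": 0, "rx": 0, "ry": 0, "rz": 0, "hand": 1},
    {"dx": 0.5, "dy": -30, "dz": 0, "rx": 0, "ry": 0, "rz": 0, "hand": 1}
  ],
  "newtons": 40
}}

```text
t: 10.03
position: [0.4534, -0.0685, 0.036]
eef_rot: [3.14, -0.001, -3.124]
force: [0.8, 4.0, 6.0]
grip_width: -0.0001
finger_force: 3.0
```

Call:
{"op": "apply_moves", "data": {
  "steps": [
    {"dx": 0.1, "dy": -5, "dz": 0, "rx": 0, "ry": 0, "rz": 0, "hand": 1},
    {"dx": 0.2, "dy": -10, "dz": 0, "rx": 0, "ry": 0, "rz": 0, "hand": 1},
    {"dx": 0.2, "dy": -14, "dz": 0, "rx": 0, "ry": 0, "rz": 0, "hand": 1},
    {"dx": 0.2, "dy": -15, "dz": 0, "rx": 0, "ry": 0, "rz": 0, "hand": 1},
    {"dx": 0.2, "dy": -15, "dz": 0, "rx": 0, "ry": 0, "rz": 0, "hand": 1}
  ],
  "newtons": 40
}}

```text
t: 10.45
position: [0.4537, -0.0838, 0.0359]
eef_rot: [3.141, -0.001, -3.124]
force: [-0.4, 2.3, 5.2]
grip_width: -0.0002
finger_force: 2.6
```

Call:
{"op": "apply_moves", "data": {
  "steps": [
    {"dx": 0, "dy": 0, "dz": 5, "rx": 0, "ry": 0, "rz": 0, "hand": 1},
    {"dx": 0, "dy": 0, "dz": 20, "rx": 0, "ry": 0, "rz": 0, "hand": 1},
    {"dx": 0, "dy": 0, "dz": 50, "rx": 0, "ry": 0, "rz": 0, "hand": 1},
    {"dx": 0, "dy": 0, "dz": 80, "rx": 0, "ry": 0, "rz": 0, "hand": 1},
    {"dx": 0, "dy": 0, "dz": 100, "rx": 0, "ry": 0, "rz": 0, "hand": 1}
  ],
  "newtons": 40
}}

```text
t: 10.87
position: [0.4541, -0.0841, 0.1381]
eef_rot: [-3.141, 0.001, -3.124]
force: [0.2, -0.9, 0.0]
grip_width: -0.0
finger_force: 0.0
```

```bash
python3 - <<'E'
from h import *
p=arm.camera('wrist');cv2.imwrite('pics/w3.png',p['pixels'][:,:,::-1])
E
```

```text
(no output)
```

View pics/w3.png

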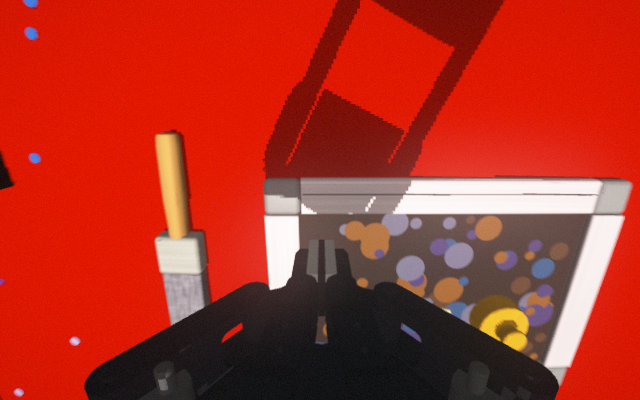

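The rail lies flush between the caps (columns 300–600, rows 180–214), shut, with the brush and weight in place.

```bash
python3 -c "
from bench import arm
print(arm.job_done())"
```

```text
the job is handed in; nothing more can be done
None
```

I pressed the open rail fully shut, ran the fingertips lightly along it from left to right (about 5–8 N), saw no shift of the frame or things in the pictures, and handed the job in at about 11 s; no verdict was returned.

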